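# Chase the sugar-gummed thread of the sweet press

### The job

The thread in the green press foot is gummed up and a cleaning tap already stands in it: fit the red-handled tee wrench squarely over the tap's square end and run the tap down clockwise the careful way, half a turn forward and a quarter back each time (on to half a turn, back to a quarter, on to three quarters, back to a half, then home) until its collar lands on the boss, before the last half turn is done. Never force it sideways or against the stop, leave everything else on the counter alone, and leave the wrench sitting on the tap.

Things in the scene. Friction and masses are not known exactly. Their poses are not given: they have to be found in the camera images.
- wrench_grip (a point): Centre of the red bar of the tee wrench (loose, about 0.3 kg), which starts upright on its socket block. The bar is 120 mm long along the point's x, 16 mm wide (y) and 16 mm tall; z is up. Below it a 14 mm round neck leads to a dark steel socket block, 36 x 36 x 28 mm, top 30 mm and underside 58 mm below this point
- wrench_foot (a point): Centre of the underside of the wrench's socket block, 58 mm straight below wrench_grip, same axes: the mouth of its square hole, 19.5 mm wide with sides along x and y, 2 mm chamfer, 28 mm deep, open downward only
- tap_seat (a point): On the tap's upright axis, on top of its round collar (30 mm across, 6 mm thick), 62 mm above the counter at joint 0 and 56 mm when home. The tap's 18 mm square end, sides along the point's x and y (turning with the tap), rises 18 mm above it, its top 2 mm narrowed to 15 mm. Wrench home: wrench_foot meets this point, any of the four ways round, 5 degrees of play either way
- tap (a joint): Turn of the tap in rad, growing clockwise seen from above, sinking 7 mm a turn; 0 to 0.2 at the start. Hard stop at 5.39 (0.86 turn), where the collar lands on the boss. It turns against about 0.15 N m of drag both ways and stays where left. Quarter turn 1.57, half 3.14, three quarters 4.71
- press: Green cast press foot, fixed: 130 x 130 x 16 mm base plate, origin at its underside centre, and on it a round boss (48 mm across at the top, 50 mm above the counter) with the tap standing upright in the middle; it carries the tap. The press may bear at most about 60 N from anything that touches it or its tap
- gift_box: Red gift box 70 x 50 x 45 mm, loose, origin at the underside; leave alone. It and the wrench may swap places
- bucket_blue: Blue open bucket 80 mm across, 85 mm tall, origin at the underside; leave alone
- bucket_violet: Violet lidded bucket 84 mm across, 88 mm tall, origin at the underside; leave alone
- spare_nut: Brass ring 48 mm across, 20 mm tall, origin at the underside; leave alone
- oil: Amber oil bottle 44 mm across, 110 mm tall, origin at the underside; leave alone
- spatula: Spatula lying on the counter; leave alone
Things that resemble listed ones, but are neither listed nor needed, are in the scene too. Leave any blue or turquoise look-alike of the part that bears wrench_grip alone.

How it is judged:
By the outcome, as a careful person would: the job done as asked, in the order asked, and still so for the second after the job is handed in, with the robot touching nothing.
It also fails if it takes over 72 s, if anything falls off the work surface, if the arm or the gripper's body presses on something with over 40 N, if the wrist force passes 120 N, or if a joint passes its speed limit or range.

### The arm

A 7-joint arm with a two-finger parallel gripper is mounted at the origin on the work surface. World frame = base frame: x ahead of the robot, y to its left, z up, the work surface at z = 0. Lengths are in mm, angles in rad, forces in N, time in s.
With the tool pointing down it reaches from about 425 to 875 mm from the base axis. Payload 4.7 kg.
Tool frame: the origin (TCP) lies at the very end of the fingers, on their centre line; the grasp point (between the pads) lies 19 mm behind it; z points along the fingers, y is the direction in which the jaws open and shut (so a half turn about z gives the same grasp; the last joint's range is limited). The gripper opens to 85 mm and grips with 20 to 120 N. Pads are 22 mm wide; open, the fingers measure 114 mm over their backs; the gripper's body (76 mm by 85 mm) begins 54 mm behind the grasp point. The pads swing forward as they close: fully open they stand 13 mm farther back than shut.
Start: joints at [-1.273, 0.321, -0.07, 1.45, 0.023, 1.371, -0.057], TCP at [182.03, 624.011, 231.349] pointing down, gripper open.
Joint ranges: [-2.86, 2.86], [-0.3, 2.09], [-1.38, 1.24], [0.06, 2.45], [-1.56, 4.7], [0.09, 2.05], [-2.69, 2.69]. Speed limits (rad/s): [2.57, 2.57, 3.14, 3.14, 3.14, 3.14, 3.14].

### API

Orientations are given as a 3x3 rotation matrix whose columns are the frame's x, y, z axes.
In Python, from workcell import * gives the robot as it stands.
- The arm moves only by the shell command python3 -m creep 'ROWS' [FORCE]. ROWS is JSON, a list of rows, each a list of 3 entries, a list of its own where there are three numbers: the opening in per cent of the stroke, from 0 (shut) to 100 (fully open), then the shift along the tool's x, y, z in cm, then the turn, a rotation vector about the tool's x, y, z in degrees. A call has 1 to 5 rows; each row is the pose to reach, as a shift and turn from the pose measured when the call began, along the tool's axes at that moment; what a row does not reach only later rows make up. A row lasts 1/8 s, in which the tool goes at most 62.5 mm and 10.7 degrees, less where a joint would pass 70% of its speed; a pose out of reach is approached as far as the arm can. A call with a gripper value outside its range is refused whole. The fingers move at their own pace and stop on an object; FORCE is the grip in N (left out, the last holds). Time passes only in rows, so rows that repeat a pose let the fingers close. It gives the time, the measured TCP pose, the force and the opening at its end, in the units of the state.
- state(): the state, without advancing time (a new reading comes with each control period).
- get_image(name): name is "scene" or "top" or "wrist"; returns a dict with "image" (480x640x3 uint8, blue, green, red), "vfov" (degrees; the focal length in pixels is half the picture's height over the tangent of half this angle, whatever the lens; pixels are square), "cx", "cy" (the principal point, pixels), "rvec" (rotation vector, rad) and "tvec" (3), from world to camera coordinates, as OpenCV has them. Camera axes: x right, y down, z forward; pixel columns grow to the right and rows downward; lengths in mm; the calibration is good to about 2 mm. The wrist camera is an equidistant fisheye: a pixel r from the principal point sees the ray r / f radians off the axis. A picture is of the moment at which its call begins. There is no depth.
- hand_in(): hands the job in, once; it reports no verdict.
The state is a dict: "time_s": time; "q": joint angles; "qd": joint speeds; "joint_efforts": joint torques, N m; "tool_pos": TCP position; "orientation": TCP orientation; "contact_force": force on the tool from outside, world axes, zero at the start; "torque": the same for the moment, N m; "grip_width": finger opening in mm.
Only numpy, scipy, OpenCV 4.12 (cv2) and the standard library are available. Lean on these libraries where they do the work, as an engineer would, in place of code of your own. Each camera call takes 0.05 s, during which the arm holds its last target. There are 200 camera calls.

## Working session

There is one attempt and no reset: what is moved stays moved. The work goes in short steps, Python scripts to look and compute and a shell command to move; the robot and the scene stay as the last step left them, time stands still between calls to the robot, and variables do not carry over. Pictures are saved under pics/ and viewed, about 8 in all and at most 12, crops included, and the job is handed in when it is done.

```bash
mkdir -p pics; ls; python3 - <<'E'
from workcell import *
import cv2,numpy as np,pickle
s=state();print(s)
a={n:get_image(n) for n in("scene","top","wrist")}
pickle.dump(a,open('a.pkl','wb'))
for n in a:
    print(n,a[n]['vfov'],a[n]['cx'],a[n]['cy'],a[n]['rvec'],a[n]['tvec'])
    cv2.imwrite(f'pics/{n}0.png',a[n]['image'])
E
```

```text
pics
{'time_s': 0.0, 'q': array([-1.27289093,  0.32182118, -0.07006057,  1.45168951,  0.02258839,
        1.37080504, -0.05691993]), 'qd': array([-1.03025816e-03,  9.40892525e-04, -7.07980810e-04,  2.72091171e-04,
        1.32519282e-04,  2.89547137e-05,  5.47940108e-04]), 'joint_efforts': array([ 6.28354542e-05, -4.93585896e+01, -3.82168461e-01, -3.14328253e+01,
        1.30346714e-02,  1.12943421e-02,  5.06565883e-06]), 'tool_pos': array([181.91189673, 623.45533404, 230.21720795]), 'orientation': array([[-9.59992860e-01,  2.80024119e-01, -4.49406204e-04],
       [ 2.80024464e-01,  9.59991016e-01, -1.88377543e-03],
       [-9.60766362e-05, -1.93425569e-03, -9.99998125e-01]]), 'contact_force': array([0.40125289, 0.02669241, 0.97267008]), 'torque': array([-0.0186782 , -0.03608117, -0.05685812]), 'grip_width': 85.55503220282105}
scene 43.56265026499186 328.6602785281947 246.6635264029683 [ 1.10740108  2.59909971 -0.73905355] [ 378.57779202 -336.88620056 1519.11480336]
top 56.505593128960776 318.93948030626245 244.31513993066204 [ 2.09440339 -2.15411925  0.18148664] [  36.91838038  571.24356848 1112.52908908]
wrist 65.70646984690485 324.99713007951453 238.95759715174367 [-2.3226077  -1.74024231 -0.24627202] [-648.06684928  -35.81018306  378.21724496]
```

View pics/top0.png

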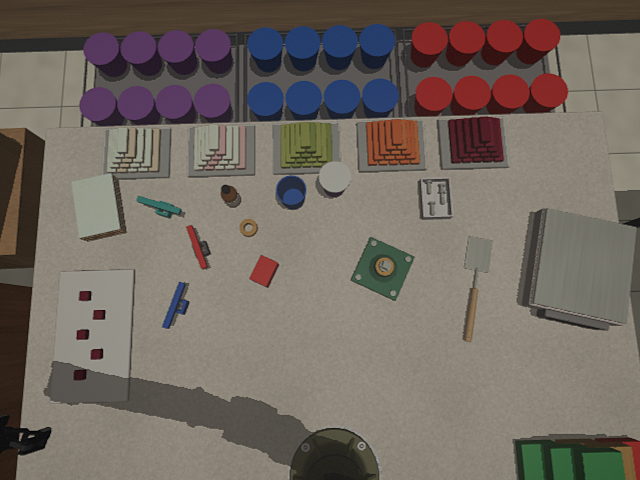

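View pics/scene0.png

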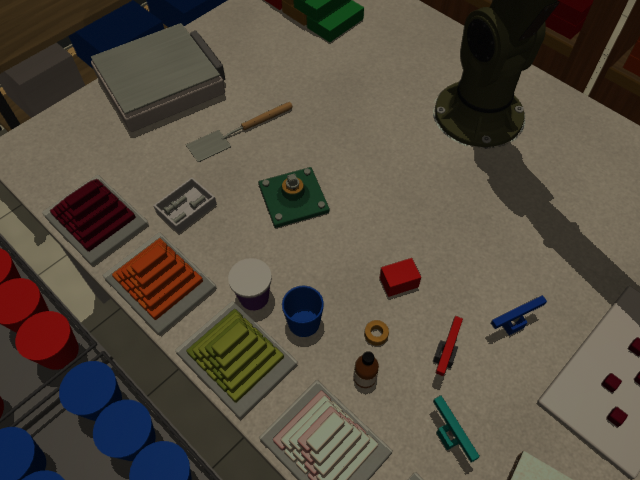

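The top view shows the red bar at about (198,247), the gift box at (264,271), the tap on the green press at (385,266), and blue and teal look-alikes at (176,305) and (158,206). The scene view agrees: bar (450,345), tap (292,183).

```bash
cat > h.py <<'E'
import cv2,numpy as np
def ray(a,uv,fish=False):
    f=240/np.tan(np.radians(a['vfov']/2)); d=(np.array(uv,float)-[a['cx'],a['cy']])
    if fish:
        r=np.hypot(*d); t=r/f; v=np.r_[d/max(r,1e-9)*np.sin(t),np.cos(t)]
    else: v=np.r_[d/f,1]
    R=cv2.Rodrigues(np.array(a['rvec'],float))[0]
    return -R.T@np.array(a['tvec']).ravel(),R.T@v
def onz(a,uv,z,fish=False):
    o,v=ray(a,uv,fish); return o+v*(z-o[2])/v[2]
def proj(a,p,fish=False):
    f=240/np.tan(np.radians(a['vfov']/2))
    c=cv2.Rodrigues(np.array(a['rvec'],float))[0]@np.array(p,float)+np.array(a['tvec']).ravel()
    if not fish: return c[:2]/c[2]*f+[a['cx'],a['cy']]
    t=np.arctan2(np.hypot(*c[:2]),c[2]); return c[:2]/np.hypot(*c[:2])*t*f+[a['cx'],a['cy']]
def blobs(im,lo,hi,mn=30):
    h=cv2.cvtColor(im,cv2.COLOR_BGR2HSV)
    m=cv2.inRange(h,lo,hi)
    if lo[0]==0: m|=cv2.inRange(h,(172,lo[1],lo[2]),(180,255,255))
    cs=cv2.findContours(m,cv2.RETR_EXTERNAL,cv2.CHAIN_APPROX_NONE)[0]
    return [(cv2.contourArea(c),c,cv2.minAreaRect(c)) for c in cs if cv2.contourArea(c)>mn]
E
python3 - <<'E'
from h import *
import pickle
a=pickle.load(open('a.pkl','rb'))
t=a['top']
for A,c,r in blobs(t['image'],(0,150,90),(6,255,255)):
    if 170<r[0][0]<290 and 200<r[0][1]<300:
        print(A,r); print(np.round([onz(t,p,62) for p in cv2.boxPoints(r)],0), onz(t,r[0],62))
s=a['scene']
for A,c,r in blobs(s['image'],(0,150,90),(6,255,255)):
    if 400<r[0][0]<480 and 300<r[0][1]<400: print(A,r,onz(s,r[0],60))
print(onz(t,(385,266),75),onz(s,(292,180),78))
E
```

```text
444.5 ((263.5, 270.5000305175781), (18.335756301879883, 26.385601043701172), 26.56505012512207)
[[487. 200.  62.]
 [548. 170.  62.]
 [525. 128.  62.]
 [465. 159.  62.]] [506.20912115 164.37991827  62.        ]
213.5 ((196.16058349609375, 246.44161987304688), (44.51203536987305, 6.151374816894531), 70.01689910888672)
[[627. 367.  62.]
 [632. 352.  62.]
 [521. 310.  62.]
 [516. 325.  62.]] [573.7530658 338.4020948  62.       ]
406.5 ((449.3428039550781, 343.9593811035156), (8.042393684387207, 57.86539840698242), 18.886085510253906) [574.73455283 338.41154222  60.        ]
[ 507.29215613 -144.55519913   75.        ] [ 516.84154184 -140.18611827   78.        ]
```

```bash
cat >> h.py <<'E'
from scipy.spatial.transform import Rotation as Ro
def goal(s,x,y,z,yaw):
    """shift cm (tool axes) and rotvec deg to the tool-down pose with tool x at yaw deg"""
    R=np.array(s['orientation']); c,n=np.cos(np.radians(yaw)),np.sin(np.radians(yaw))
    T=np.array([[c,n,0],[n,-c,0],[0,0,-1.]])
    d=R.T@(np.array([x,y,z])-s['tool_pos'])/10
    print('shift',d.round(2),'turn',np.degrees(Ro.from_matrix(R.T@T).as_rotvec()).round(1))
def where(s):
    R=np.array(s['orientation'])
    print('t',round(s['time_s'],2),'pos',s['tool_pos'].round(1),'yaw',round(np.degrees(np.arctan2(R[1,0],R[0,0])),1),'F',s['contact_force'].round(1),'M',s['torque'].round(2),'w',round(s['grip_width'],1),'q7',round(np.degrees(s['q'][6]),1), 'tilt',R[:,2].round(3))
E
python3 -c "
from workcell import *;from h import *
s=state();goal(s,574,338,170,201)"
```

```text
shift [-45.63 -16.43   6.08] turn [ -0.1  -0.  -37.3]
```

```bash
python3 -m creep '[[100,[-5.5,-2,0.7],[0,0,-5]],[100,[-11,-4,1.4],[0,0,-10]],[100,[-16.5,-6,2.1],[0,0,-15]],[100,[-22,-8,2.8],[0,0,-20]],[100,[-27.5,-10,3.6],[0,0,-25]]]' 40; python3 -c "
from workcell import *;from h import *
s=state();where(s);goal(s,574,338,170,201)"
```

```text
time_s: 0.78
tool_pos: [419.2, 449.2, 194.3]
orientation: [[-0.988, -0.155, -0.0], [-0.155, 0.988, -0.001], [0.0, -0.001, -1.0]]
contact_force: [0.8, 0.6, -0.7]
grip_width: 85.2
t 0.78 pos [419.2 449.2 194.3] yaw -171.1 F [ 0.8  0.6 -0.7] M [-0.04  0.   -0.  ] w 85.2 q7 49.8 tilt [-0.    -0.001 -1.   ]
shift [-13.57 -13.38   2.44] turn [ -0.1  -0.  -12.1]
```

```bash
python3 -m creep '[[100,[-4.5,-4.4,0.8],[0,0,-4]],[100,[-9,-8.9,1.6],[0,0,-8]],[100,[-13.6,-13.4,2.4],[0,0,-12]],[100,[-13.6,-13.4,2.4],[0,0,-12]]]'; python3 - <<'E'
from workcell import *;from h import *
s=state();where(s)
a=get_image("wrist");cv2.imwrite('pics/w1.png',a['image']);import pickle;pickle.dump(a,open('w1.pkl','wb'))
for A,c,r in blobs(a['image'],(0,150,90),(6,255,255),200): print(A,r,onz(a,r[0],66,True))
E
```

```text
time_s: 1.27
tool_pos: [578.7, 330.9, 169.0]
orientation: [[-0.937, -0.348, 0.0], [-0.348, 0.937, -0.006], [0.002, -0.006, -1.0]]
contact_force: [1.2, 0.3, -0.0]
grip_width: 85.4
t 1.27 pos [578.7 330.9 169. ] yaw -159.6 F [ 1.2  0.3 -0. ] M [0.02 0.01 0.01] w 85.4 q7 79.8 tilt [ 0.    -0.006 -1.   ]
4748.0 ((157.24310302734375, 79.37539672851562), (55.853878021240234, 92.09613800048828), 41.82017135620117) [511.4902034  180.68918687  66.        ]
```

View pics/w1.png

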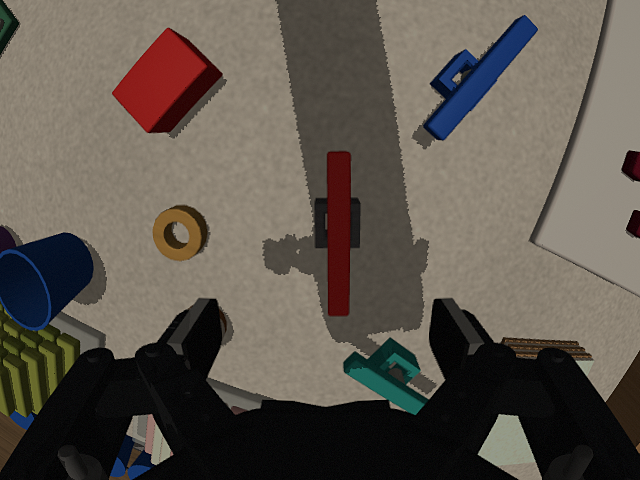

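The wrist view shows the red bar in the arm's shadow, upright in the picture at (339,234). The oil bottle is just beside the left finger near (225,325), and the teal wrench lies beyond the bar's end.

```bash
python3 - <<'E'
from workcell import *;from h import *;import pickle
a=pickle.load(open('w1.pkl','rb'));t=pickle.load(open('a.pkl','rb'))['top'];s=state()
for A,c,r in blobs(a['image'],(0,150,50),(8,255,255),200):
    if 300<r[0][0]<380:
        P=np.array([onz(a,p,66,True) for p in cv2.boxPoints(r)]); print(A,r,P.round(1))
        c0=P.mean(0); e=P[1]-P[0],P[2]-P[1]; l=max(e,key=np.linalg.norm)
        yaw=np.degrees(np.arctan2(l[1],l[0])); print(c0,yaw,[np.linalg.norm(x) for x in e])
        goal(s,c0[0],c0[1],39,yaw if abs((yaw-201+180)%360-180)<90 else yaw+180)
print('oil',onz(t,(229,190),100),onz(t,(231,197),60))
print('teal',onz(t,(180,213),60), 'teal ends wrist',[onz(a,p,62,True) for p in((348,362),(415,405))])
E
```

```text
3478.5 ((338.5, 233.0), (164.0, 23.0), 90.0) [[522.4 309.9  66. ]
 [517.1 323.9  66. ]
 [627.3 367.   66. ]
 [633.2 351.   66. ]]
[575.00923912 337.95397473  66.        ] 21.34865742532273 [np.float64(15.004524855260383), np.float64(118.27164855801216)]
shift [1.000e-02 5.400e-01 1.301e+01] turn [-0.2 -0.1 -0.8]
oil [710.96557761 246.57100727 100.        ] [704.18314693 249.57741601  60.        ]
teal [664.66001221 383.48043842  60.        ] teal ends wrist [array([669.95841639, 382.71488646,  62.        ]), array([695.87373604, 457.67805336,  62.        ])]
```

```bash
python3 -m creep '[[100,[0,0.55,4],[-0.2,0,-0.8]],[100,[0,0.55,8],[-0.2,0,-0.8]],[100,[0,0.55,11],[-0.2,0,-0.8]],[100,[0,0.55,12.5],[-0.2,0,-0.8]],[100,[0,0.55,13],[-0.2,0,-0.8]]]' 40 >/dev/null; python3 -c "
from workcell import *;from h import *
s=state();where(s);goal(s,575,338,39,201.3)"
```

```text
t 1.95 pos [574.1 338.9  38.7] yaw -158.6 F [-0.5  1.2 -0.3] M [ 0.01  0.02 -0.02] w 85.3 q7 80.7 tilt [-0.003 -0.001 -1.   ]
shift [-0.05 -0.12 -0.03] turn [ 0.  -0.2  0.1]
```

```bash
python3 -m creep '[[50,[-0.05,-0.12,0],[0,-0.2,0]],[20,[-0.05,-0.12,0],[0,-0.2,0]],[5,[-0.05,-0.12,0],[0,-0.2,0]],[0,[-0.05,-0.12,0],[0,-0.2,0]],[0,[-0.05,-0.12,0],[0,-0.2,0]]]' 60 >/dev/null;python3 -m creep '[[0,[0,0,0],[0,0,0]],[0,[0,0,0],[0,0,0]],[0,[0,0,0],[0,0,0]]]' >/dev/null; python3 -c "
from workcell import *;from h import *
s=state();where(s)"
```

```text
t 2.95 pos [575.4 338.4  39.4] yaw -158.6 F [-0.2  0.4  1.3] M [-0.04  0.08  0.01] w 14.6 q7 80.8 tilt [ 0.001  0.001 -1.   ]
```

```bash
python3 -m creep '[[0,[0,0,-3],[0,0,0]],[0,[0,0,-8],[0,0,0]],[0,[0,0,-12],[0,0,0]],[0,[0,0,-14],[0,0,0]],[0,[0,0,-14],[0,0,0]]]' >/dev/null; python3 -c "
from workcell import *;from h import *
s=state();where(s);goal(s,590,-185,180,154)"
```

```text
t 3.58 pos [575.6 338.4 179.9] yaw -158.6 F [-0.  -0.4 -3.3] M [0.01 0.03 0.03] w 15.0 q7 80.3 tilt [ 0.002  0.002 -1.   ]
shift [ 17.74 -49.26  -0.11] turn [ 0.1  0.1 47.4]
```

```bash
python3 -m creep '[[0,[1.4,-4,0],[0,0,4]],[0,[3.2,-9,0],[0,0,9]],[0,[5,-14,0],[0,0,14]],[0,[7,-19.5,0],[0,0,19]],[0,[9,-25,0],[0,0,24]]]' >/dev/null; python3 -c "
from workcell import *;from h import *
s=state();where(s);goal(s,590,-185,180,154)"
```

```text
t 4.2 pos [581.2  70.7 176.4] yaw 177.2 F [ 1.  -0.9 -3.4] M [-0.03 -0.14 -0.05] w 15.1 q7 80.8 tilt [-0.002  0.001 -1.   ]
shift [ -2.11 -25.5   -0.38] turn [ 0.  -0.1 23.2]
```

```bash
python3 -m creep '[[0,[-0.4,-5.5,0],[0,0,5]],[0,[-0.9,-11,0],[0,0,10]],[0,[-1.4,-16.5,0],[0,0,15]],[0,[-1.8,-22,-0.2],[0,0,20]],[0,[-2.1,-25.5,-0.4],[0,0,23]]]' >/dev/null;  python3 -m creep '[[0,[0,0,0],[0,0,0]],[0,[0,0,0],[0,0,0]]]' >/dev/null; python3 - <<'E'
from workcell import *;from h import *;import pickle
s=state();where(s)
a=get_image("wrist");cv2.imwrite('pics/w2.png',a['image']);pickle.dump((a,s),open('w2.pkl','wb'))
for p in([507.3,-144.6,75],): print(proj(a,p,True))
E
```

```text
t 5.08 pos [ 586.3 -187.6  174.7] yaw 153.9 F [-0.   0.9 -2.8] M [ 0.04 -0.04  0.01] w 15.1 q7 85.6 tilt [-0.011  0.001 -1.   ]
[332.83218169 105.62247723]
```

View pics/w2.png

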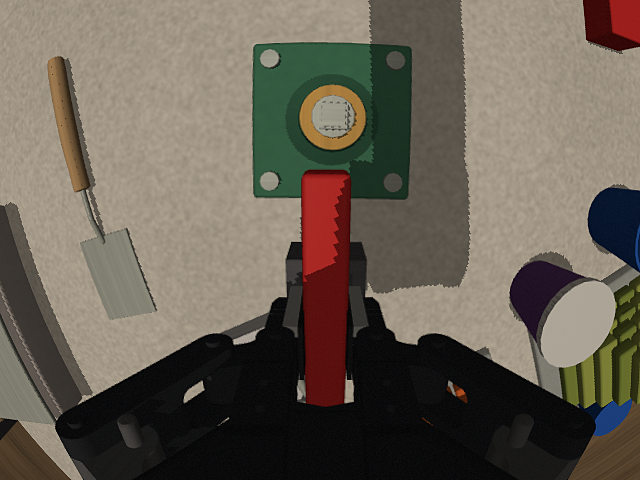

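The view shows the tap at about (334,117) on the green plate, with its pale square end nearly aligned with the picture. The held bar is at (327,290). I'll enlarge the tap.

```bash
python3 - <<'E'
from h import *;import pickle
a,s=pickle.load(open('w2.pkl','rb'))
c=a['image'][77:157,284:384]
cv2.imwrite('pics/w2c.png',cv2.resize(c,None,fx=7,fy=7,interpolation=cv2.INTER_CUBIC))
for A,c,r in blobs(a['image'],(10,120,60),(25,255,255),300):
    if abs(r[0][0]-334)<30: print('collar',A,r,cv2.minEnclosingCircle(c),onz(a,cv2.minEnclosingCircle(c)[0],62,True))
for A,c,r in blobs(a['image'],(60,60,30),(90,255,255),2000):
    if abs(r[0][0]-334)<40: print('plate',A,r,onz(a,r[0],16,True))
E
```

```text
collar 3336.0 ((332.2500305175781, 116.74998474121094), (65.05381774902344, 65.76092529296875), 45.0) ((332.13134765625, 117.27754211425781), 33.549163818359375) [ 513.40162556 -147.87980649   62.        ]
plate 22429.0 ((331.44903564453125, 120.094482421875), (158.29208374023438, 154.6522674560547), 0.5729386806488037) [ 513.30788275 -147.70104804   16.        ]
```

View pics/w2c.png

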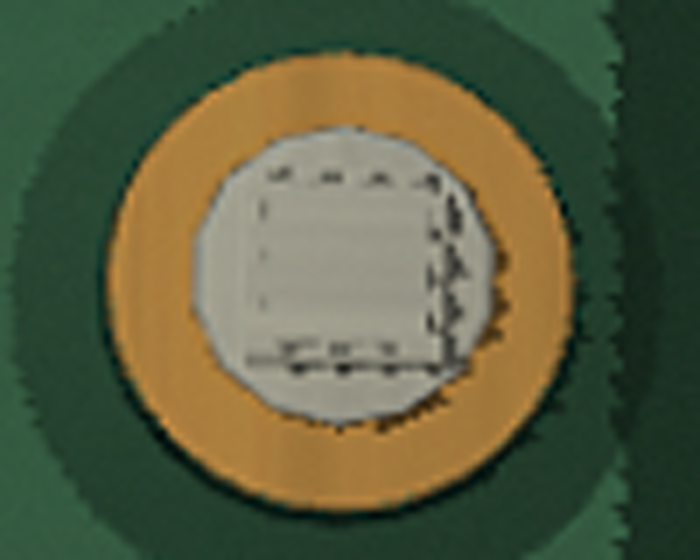

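```bash
python3 - <<'E'
from h import *;import pickle
a,s=pickle.load(open('w2.pkl','rb'))
P=lambda x,y:((x+.5)/7-.5+284,(y+.5)/7-.5+77)
w=lambda x,y,z:onz(a,P(x,y),z,True)
print('collar',w(344,276,62),'w',np.linalg.norm(w(193,276,62)-w(495,276,62)))
print('brass50',onz(a,(332.1,117.3),50,True),'d',np.linalg.norm(onz(a,(332.1-32.8,117.3),50,True)-onz(a,(332.1+32.8,117.3),50,True)))
print('sq',w(348,261,80))
def ang(p,q,z): d=(w(*q,z)-w(*p,z)); print(np.linalg.norm(d).round(1),np.degrees(np.arctan2(d[1],d[0])).round(1)%90)
ang((280,175),(430,180),80);ang((263,212),(262,300),80);ang((285,347),(395,346),80);ang((432,205),(434,325),80);ang((250,358),(465,368),62);ang((290,368),(440,367),70)
# press yaw: plate edges
for z,p in((16,[(258,46),(407,47),(408,197),(255,195)]),):
    W=[onz(a,q,z,True) for q in p]
    for i in range(4):
        d=W[(i+1)%4]-W[i];print('plate',np.linalg.norm(d).round(0),np.degrees(np.arctan2(d[1],d[0])).round(1)%90)
# bar direction in image
print('holes',[onz(a,q,16,True).round(1) for q in((270,59),(396,61),(393,182),(269,181))])
for A,c,r in blobs(a['image'],(0,150,50),(8,255,255),2000):
    print('bar',r)
print(np.degrees(np.arctan2(s['orientation'][1,0],s['orientation'][0,0])))
print(proj(a,s['tool_pos']+np.array([0,0,19+8]),True))
E
```

```text
collar [ 512.78500408 -147.14045686   62.        ] w 29.100832730328914
brass50 [ 512.90891222 -147.47074844   50.        ] d 46.40702432896013
sq [ 512.50173157 -146.92293854   80.        ]
13.4 62.2
8.0 63.2
9.9 64.6
11.0 64.9
20.8 61.4
14.0 64.6
plate 120.0 63.8
plate 125.0 65.0
plate 127.0 63.2
plate 124.0 62.0
holes [array([ 445.4, -169.2,   16. ]), array([491. , -78.9,  16. ]), array([ 580.2, -124.2,   16. ]), array([ 534.9, -215.1,   16. ])]
bar ((325.5, 288.0), (236.0, 49.0), 90.0)
bar ((611.0, 25.0), (50.0, 56.0), 90.0)
153.92074774690738
[326.91613573 339.06566666]
```

```bash
python3 - <<'E'
from workcell import *;from h import *;import pickle
a,s=pickle.load(open('w2.pkl','rb'))
R=s['orientation']
z=s['tool_pos'][2]+27
for p in((326,170),(305,173),(348,173)):
    print((R.T@(onz(a,p,z,True)-s['tool_pos'])).round(1))
s=state();where(s);goal(s,512.7,-147.1,134,153.7)
E
```

```text
[ 59.5  -0.4 -26.4]
[ 58.5  -6.9 -26.4]
[ 58.5   6.4 -26.4]
t 5.12 pos [ 587.  -186.6  175.3] yaw 154.0 F [ 0.4 -0.3 -2.9] M [ 0.07 -0.05  0.01] w 15.0 q7 85.6 tilt [-0.01   0.001 -1.   ]
shift [8.37 0.31 4.21] turn [-0.2 -0.5  0.3]
```

```bash
python3 -m creep '[[0,[3,0.1,0.5],[-0.2,-0.5,0.3]],[0,[6,0.2,1.5],[-0.2,-0.5,0.3]],[0,[8.4,0.3,3],[-0.2,-0.5,0.3]],[0,[8.4,0.3,4.2],[-0.2,-0.5,0.3]],[0,[8.4,0.3,4.2],[-0.2,-0.5,0.3]]]' >/dev/null;python3 -m creep '[[0,[0,0,0],[0,0,0]],[0,[0,0,0],[0,0,0]]]' >/dev/null; python3 -c "
from workcell import *;from h import *
s=state();where(s);goal(s,512.7,-147.1,120.5,153.7)"
```

```text
t 6.0 pos [ 513.  -145.9  133.6] yaw 153.8 F [ 0.5  0.7 -2.5] M [-0.06 -0.04  0.01] w 15.3 q7 80.7 tilt [-0.001  0.001 -1.   ]
shift [-0.03 -0.12  1.31] turn [ 0.  -0.1  0.1]
```

```bash
python3 -m creep '[[0,[0,-0.1,0.6],[0,0,0]],[0,[0,-0.1,1.2],[0,0,0]],[0,[0,-0.1,1.6],[0,0,0]],[0,[0,-0.1,1.9],[0,0,0]],[0,[0,-0.1,1.9],[0,0,0]]]' ; python3 -c "
from workcell import *;from h import *
s=state();where(s);goal(s,512.7,-147.1,101.5,153.7)"
```

```text
time_s: 6.62
tool_pos: [512.0, -146.6, 114.0]
orientation: [[-0.898, 0.441, -0.002], [0.441, 0.898, 0.001], [0.002, -0.0, -1.0]]
contact_force: [-0.9, 1.3, -3.4]
grip_width: 15.5
t 6.62 pos [ 512.  -146.6  114. ] yaw 153.9 F [-0.9  1.3 -3.4] M [0.16 0.31 0.02] w 15.5 q7 81.4 tilt [-0.002  0.001 -1.   ]
shift [-0.09 -0.01  1.25] turn [-0.  -0.1  0.2]
```

```bash
python3 -m creep '[[0,[0,0,0.3],[0,0,0]],[0,[0,0,0.6],[0,0,0]],[0,[0,0,0.8],[0,0,0]],[0,[0,0,1.0],[0,0,0]],[0,[0,0,1.0],[0,0,0]]]' >/dev/null; python3 - <<'E'
from workcell import *;from h import *
s=state();where(s);goal(s,512.7,-147.1,101.5,153.7)
a=get_image("scene");cv2.imwrite('pics/s3.png',cv2.resize(a['image'][120:260,200:400],None,fx=4,fy=4))
where(state())
E
```

```text
t 7.25 pos [ 511.8 -146.5  103.7] yaw 153.9 F [-0.6  1.  -3.7] M [ 0.17  0.19 -0.  ] w 15.1 q7 81.7 tilt [-0.003  0.001 -1.   ]
shift [-0.11 -0.01  0.22] turn [-0.  -0.2  0.2]
t 7.3 pos [ 511.8 -146.6  103.8] yaw 153.9 F [-1.5  0.7 -3.8] M [ 0.07  0.22 -0.08] w 15.1 q7 81.7 tilt [-0.003  0.001 -1.   ]
```

View pics/s3.png

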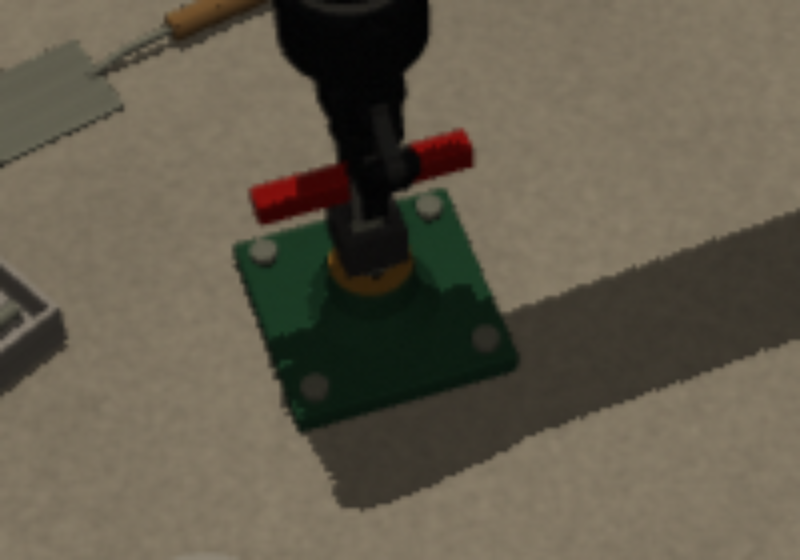

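The socket is over the square and only its own weight shows in the force. I'll lower it almost to the collar and start the first half turn.

```bash
python3 -m creep '[[0,[0,0,0.12],[0,0,0]],[0,[0,0,0.12],[0,0,4]],[0,[0,0,0.13],[0,0,10]],[0,[0,0,0.15],[0,0,17]],[0,[0,0,0.17],[0,0,25]]]' >/dev/null; python3 -c "
from workcell import *;from h import *
s=state();where(s);goal(s,511.9,-146.6,102.1,129)"
```

```text
t 7.92 pos [ 511.6 -145.8  102. ] yaw 128.7 F [-1.7  1.9 -2. ] M [0.46 0.39 0.17] w 14.9 q7 57.0 tilt [-0.003  0.002 -1.   ]
shift [-0.08 -0.03 -0.01] turn [-0.1 -0.2 -0.3]
```

```bash
python3 -m creep '[[0,[-0.03,-0.03,0.02],[0,0,9]],[0,[-0.03,-0.03,0.04],[0,0,18]],[0,[-0.03,-0.03,0.05],[0,0,27]],[0,[-0.03,-0.03,0.07],[0,0,36]],[0,[-0.03,-0.03,0.09],[0,0,45]]]' >/dev/null; python3 -c "
from workcell import *;from h import *
s=state();where(s);goal(s,511.9,-146.6,101.2,84)"
```

```text
t 8.55 pos [ 512.2 -145.3  101.2] yaw 83.4 F [ 0.8  2.5 -3.6] M [ 0.47 -0.03  0.22] w 14.7 q7 12.9 tilt [-0.002  0.003 -1.   ]
shift [-0.13 -0.02 -0.  ] turn [-0.1 -0.1 -0.6]
```

```bash
python3 -m creep '[[0,[0,0,0.02],[0,0,9]],[0,[0,0,0.04],[0,0,18]],[0,[0,0,0.05],[0,0,27]],[0,[0,0,0.07],[0,0,36]],[0,[0,0,0.09],[0,0,45]]]' >/dev/null; python3 -c "
from workcell import *;from h import *
s=state();where(s)"; python3 -m creep '[[0,[0,0,0.02],[0,0,9]],[0,[0,0,0.04],[0,0,18]],[0,[0,0,0.05],[0,0,27]],[0,[0,0,0.07],[0,0,36]],[0,[0,0,0.09],[0,0,45]]]' >/dev/null; python3 -c "
from workcell import *;from h import *
s=state();where(s)"
```

```text
t 9.18 pos [ 513.  -145.3  100.4] yaw 38.2 F [ 1.3  0.  -4.3] M [ 0.03 -0.35  0.19] w 14.8 q7 -31.0 tilt [-0.     0.002 -1.   ]
t 9.8 pos [ 513.6 -145.9   99.5] yaw -7.1 F [ 1.1 -1.2 -5.9] M [-0.35 -0.16  0.18] w 14.8 q7 -74.5 tilt [ 0.001  0.001 -1.   ]
```

```bash
python3 -m creep '[[0,[0,0,0.02],[0,0,8]],[0,[0,0,0.03],[0,0,16]],[0,[0,0,0.04],[0,0,22]],[0,[0,0,0.04],[0,0,22]]]' >/dev/null; python3 -c "
from workcell import *;from h import *
s=state();where(s)"; python3 -m creep '[[0,[0,0,0],[0,0,-9]],[0,[0,0,-0.02],[0,0,-18]],[0,[0,0,-0.04],[0,0,-27]],[0,[0,0,-0.06],[0,0,-36]],[0,[0,0,-0.08],[0,0,-45]]]' >/dev/null; python3 -c "
from workcell import *;from h import *
s=state();where(s)"
```

```text
t 10.3 pos [ 513.7 -146.4   99. ] yaw -29.0 F [ 0.4 -1.2 -3.9] M [-0.37  0.08  0.06] w 14.9 q7 -95.4 tilt [ 0.002 -0.    -1.   ]
t 10.93 pos [ 513.6 -145.7   99.8] yaw 16.4 F [-1.3  0.6 -3.7] M [ 0.39  0.33 -0.17] w 15.1 q7 -52.1 tilt [ 0.001  0.001 -1.   ]
```

```bash
python3 -m creep '[[0,[0,0,-0.02],[0,0,-9]],[0,[0,0,-0.04],[0,0,-18]],[0,[0,0,-0.06],[0,0,-27]],[0,[0,0,-0.08],[0,0,-36]],[0,[0,0,-0.09],[0,0,-44]]]' >/dev/null;  python3 -m creep '[[0,[0,0,-0.02],[0,0,-8]],[0,[0,0,-0.02],[0,0,-12]],[0,[0,0,-0.02],[0,0,-12]]]' >/dev/null; python3 -c "
from workcell import *;from h import *
s=state();where(s);get_image('wrist');where(state())"
```

```text
t 11.93 pos [ 512.6 -145.1  100.9] yaw 72.8 F [-2.4  0.2 -1.4] M [ 0.09  0.48 -0.02] w 15.3 q7 2.5 tilt [-0.001  0.003 -1.   ]
t 11.97 pos [ 512.7 -145.1  100.9] yaw 72.7 F [-1.1  0.7 -1.6] M [ 0.12  0.5  -0.1 ] w 15.1 q7 2.4 tilt [-0.001  0.003 -1.   ]
```

```bash
python3 -m creep '[[0,[0,0,0.0],[0,0,9]],[0,[0,0,0.02],[0,0,18]],[0,[0,0,0.04],[0,0,27]],[0,[0,0,0.06],[0,0,36]],[0,[0,0,0.08],[0,0,45]]]' >/dev/null; python3 -m creep '[[0,[0,0,0.02],[0,0,9]],[0,[0,0,0.04],[0,0,18]],[0,[0,0,0.05],[0,0,27]],[0,[0,0,0.07],[0,0,36]],[0,[0,0,0.09],[0,0,45]]]' >/dev/null;  python3 -m creep '[[0,[0,0,0.02],[0,0,7]],[0,[0,0,0.02],[0,0,11]],[0,[0,0,0.02],[0,0,11]]]' >/dev/null; python3 -c "
from workcell import *;from h import *
s=state();where(s)"
```

```text
t 13.6 pos [ 513.7 -146.4   99.3] yaw -28.8 F [-1.2 -2.1 -3.3] M [-0.22  0.23  0.14] w 14.9 q7 -95.3 tilt [ 0.002 -0.001 -1.   ]
```

```bash
python3 -m creep '[[60,[0,0,0],[0,0,0]],[60,[0,0,0],[0,0,0]],[60,[0,0,0],[0,0,0]],[60,[0,0,-2],[0,0,0]],[60,[0,0,-5],[0,0,0]]]' >/dev/null; python3 -c "
from workcell import *;from h import *
s=state();where(s)"; python3 -m creep '[[60,[0,0,0],[0,0,-10]],[60,[0,0,0],[0,0,-20]],[60,[0,0,0],[0,0,-30]],[60,[0,0,0],[0,0,-40]],[60,[0,0,0],[0,0,-50]]]' >/dev/null;python3 -m creep '[[60,[0,0,0],[0,0,-10]],[60,[0,0,0],[0,0,-20]],[60,[0,0,0],[0,0,-30]],[60,[0,0,0],[0,0,-40]],[60,[0,0,0],[0,0,-50]]]' >/dev/null; python3 -m creep '[[60,[0,0,0],[0,0,-10]],[60,[0,0,0],[0,0,-20]],[60,[0,0,0],[0,0,-30]],[60,[0,0,0],[0,0,-40]],[60,[0,0,0],[0,0,-50]]]' >/dev/null; python3 -m creep '[[60,[0,0,0],[0,0,-10]],[60,[0,0,0],[0,0,-20]],[60,[0,0,0],[0,0,-29]],[60,[0,0,0],[0,0,-29]]]' >/dev/null;  python3 - <<'E'
from workcell import *;from h import *
s=state();where(s);goal(s,512.75,-146.45,99.3,151.2)
a=get_image("wrist");cv2.imwrite('pics/w4.png',a['image'])
for A,c,r in blobs(a['image'],(0,150,50),(8,255,255),1500): print(r)
E
```

```text
t 14.22 pos [ 513.1 -146.2  149.3] yaw -28.8 F [0.5 0.9 0.2] M [ 0.01 -0.04  0.01] w 51.1 q7 -98.3 tilt [ 0.    -0.001 -1.   ]
t 16.6 pos [ 514.  -146.4  150.3] yaw 151.1 F [-0.2  0.   0.2] M [-0.    0.03  0.04] w 51.0 q7 78.4 tilt [ 0.003 -0.001 -1.   ]
shift [ 0.12 -0.07  5.1 ] turn [ 0.1  0.2 -0.1]
((321.9999694824219, 264.4999694824219), (33.99999237060547, 220.99996948242188), 0.0)
((615.5, 64.0), (47.0, 80.0), 0.0)
```

View pics/w4.png

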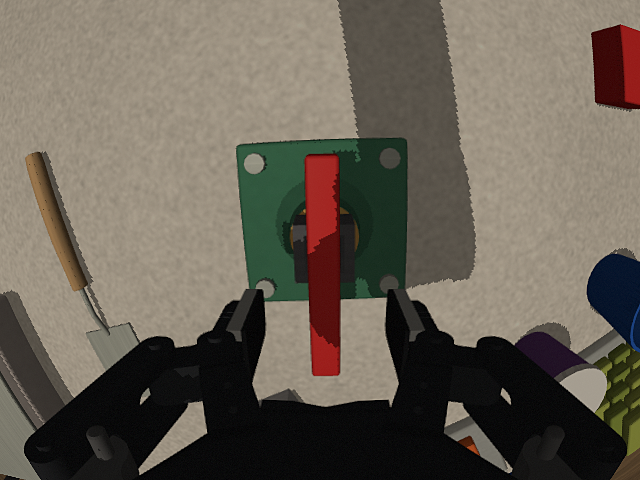

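The view shows the wrench seated upright on the tap, the bar from (322,155) to (326,375) and between the open jaws. I'll lower, regrip and turn on to three quarters.

```bash
python3 -m creep '[[60,[0.12,-0.07,2],[0,0.2,0]],[60,[0.12,-0.07,4],[0,0.2,0]],[60,[0.12,-0.07,5.1],[0,0.2,0]],[60,[0.12,-0.07,5.1],[0,0.2,0]]]' >/dev/null; python3 -c "
from workcell import *;from h import *
s=state();where(s);goal(s,512.75,-146.45,99.3,151.2)"; python3 -m creep '[[10,[0,0,0],[0,0,0]],[0,[0,0,0],[0,0,0]],[0,[0,0,0],[0,0,0]],[0,[0,0,0],[0,0,0]],[0,[0,0,0],[0,0,0]]]' 60 >/dev/null; python3 -c "
from workcell import *;from h import *
s=state();where(s)"
```

```text
t 17.15 pos [ 511.7 -146.3   97.8] yaw 151.0 F [-0.4 -0.   0. ] M [ 0.06 -0.04 -0.04] w 51.3 q7 80.2 tilt [-0.003  0.001 -1.   ]
shift [-0.09  0.04 -0.15] turn [-0.  -0.2 -0.2]
t 17.77 pos [ 512.2 -146.3   98.4] yaw 151.0 F [-0.9  1.2  4.7] M [0.19 0.11 0.04] w 14.6 q7 80.2 tilt [-0.002  0.001 -1.   ]
```

```bash
python3 -m creep '[[0,[0,0,-0.05],[0,0,9]],[0,[0,0,-0.03],[0,0,18]],[0,[0,0,-0.01],[0,0,27]],[0,[0,0,0.01],[0,0,36]],[0,[0,0,0.03],[0,0,45]]]' >/dev/null; python3 -c "
from workcell import *;from h import *
s=state();where(s)"; python3 -m creep '[[0,[0,0,0.02],[0,0,9]],[0,[0,0,0.04],[0,0,18]],[0,[0,0,0.05],[0,0,27]],[0,[0,0,0.07],[0,0,36]],[0,[0,0,0.08],[0,0,44.5]]]' >/dev/null;python3 -m creep '[[0,[0,0,0],[0,0,0]]]' >/dev/null; python3 -c "
from workcell import *;from h import *
s=state();where(s)"
```

```text
t 18.4 pos [ 512.3 -146.1   97.7] yaw 105.8 F [ 1.3 -0.2 -2.6] M [ 0.15 -0.29  0.15] w 15.0 q7 36.2 tilt [-0.002  0.001 -1.   ]
t 19.15 pos [ 512.5 -146.    96.8] yaw 61.1 F [0.4 0.8 1. ] M [ 0.13 -0.02  0.05] w 15.4 q7 -6.9 tilt [-0.001  0.001 -1.   ]
```

```bash
python3 -m creep '[[0,[0,0,0],[0,0,-9]],[0,[0,0,-0.02],[0,0,-18]],[0,[0,0,-0.04],[0,0,-27]],[0,[0,0,-0.06],[0,0,-36]],[0,[0,0,-0.08],[0,0,-45]]]' >/dev/null; python3 -c "
from workcell import *;from h import *
s=state();where(s)"; python3 -m creep '[[0,[0,0,-0.02],[0,0,-9]],[0,[0,0,-0.04],[0,0,-18]],[0,[0,0,-0.06],[0,0,-27]],[0,[0,0,-0.08],[0,0,-36]],[0,[0,0,-0.09],[0,0,-45]]]' >/dev/null;  python3 -m creep '[[0,[0,0,-0.02],[0,0,-7]],[0,[0,0,-0.02],[0,0,-10]],[0,[0,0,-0.02],[0,0,-10]]]' >/dev/null; python3 -c "
from workcell import *;from h import *
s=state();where(s)"
```

```text
t 19.77 pos [ 512.4 -146.1   97.4] yaw 106.5 F [-0.8 -0.2  0.7] M [ 0.06 -0.05 -0.13] w 15.1 q7 36.9 tilt [-0.001  0.001 -1.   ]
t 20.77 pos [ 512.2 -146.3   98.5] yaw 162.0 F [0.7 0.3 0.8] M [ 0.12 -0.02 -0.1 ] w 14.8 q7 90.8 tilt [-0.001  0.001 -1.   ]
```

```bash
python3 -m creep '[[0,[0,0,0],[0,0,9]],[0,[0,0,0.02],[0,0,18]],[0,[0,0,0.04],[0,0,27]],[0,[0,0,0.06],[0,0,36]],[0,[0,0,0.07],[0,0,45]]]' >/dev/null; python3 -m creep '[[0,[0,0,0.02],[0,0,9]],[0,[0,0,0.04],[0,0,18]],[0,[0,0,0.05],[0,0,27]],[0,[0,0,0.07],[0,0,36]],[0,[0,0,0.08],[0,0,45]]]' >/dev/null;  python3 -m creep '[[0,[0,0,0.02],[0,0,8]],[0,[0,0,0.04],[0,0,16]],[0,[0,0,0.05],[0,0,24]],[0,[0,0,0.06],[0,0,30]],[0,[0,0,0.06],[0,0,32]]]' >/dev/null; python3 -c "
from workcell import *;from h import *
s=state();where(s)"
```

```text
t 22.65 pos [ 512.5 -146.1   96.4] yaw 39.6 F [ 0.9  0.3 -0.7] M [ 0.   -0.19  0.11] w 14.8 q7 -27.6 tilt [-0.001  0.    -1.   ]
```

Now short steps, watching the moment for the stop.

```bash
for i in 1; do python3 -m creep '[[0,[0,0,0.01],[0,0,4]],[0,[0,0,0.01],[0,0,6]]]' >/dev/null; python3 -c "
from workcell import *;from h import *
where(state())"; python3 -m creep '[[0,[0,0,0],[0,0,2]],[0,[0,0,0],[0,0,3]]]' >/dev/null; python3 -c "
from workcell import *;from h import *
where(state())"; done
```

```text
t 22.9 pos [ 512.6 -146.1   96.3] yaw 33.6 F [-0.3 -0.4  0.1] M [ 0.04 -0.18  0.15] w 14.8 q7 -33.3 tilt [-0.001  0.    -1.   ]
t 23.15 pos [ 512.6 -146.1   96.2] yaw 30.5 F [ 0.2  0.3 -0.4] M [-0.02 -0.19  0.1 ] w 15.0 q7 -36.2 tilt [-0.001  0.    -1.   ]
```

```bash
python3 -m creep '[[0,[0,0,0.01],[0,0,2]],[0,[0,0,0.01],[0,0,2.5]]]' >/dev/null; python3 -c "
from workcell import *;from h import *
where(state())"; python3 -m creep '[[0,[0,0,0],[0,0,2]],[0,[0,0,0],[0,0,2.5]]]' >/dev/null; python3 -c "
from workcell import *;from h import *
where(state())"
```

```text
t 23.4 pos [ 512.6 -146.1   96.1] yaw 28.0 F [0.9 0.2 0.2] M [ 0.09 -0.13  0.13] w 15.4 q7 -38.6 tilt [-0.001  0.    -1.   ]
t 23.65 pos [ 512.6 -146.1   96.1] yaw 25.4 F [ 0.5 -0.4  0. ] M [ 0.03 -0.22  0.17] w 15.1 q7 -41.0 tilt [-0.001  0.    -1.   ]
```

```bash
python3 -m creep '[[0,[0,0,0.01],[0,0,1.5]],[0,[0,0,0.01],[0,0,2]]]' >/dev/null; python3 -c "
from workcell import *;from h import *
where(state())"; python3 -m creep '[[0,[0,0,0],[0,0,1.5]],[0,[0,0,0],[0,0,2]]]' >/dev/null; python3 -c "
from workcell import *;from h import *
where(state())"
```

```text
t 23.9 pos [ 512.6 -146.1   96.1] yaw 23.4 F [ 0.3 -0.2  1.4] M [ 0.01 -0.11  0.19] w 14.9 q7 -42.9 tilt [-0.001  0.    -1.   ]
t 24.15 pos [ 512.6 -146.1   96. ] yaw 21.3 F [0.8 0.3 0.7] M [ 0.06 -0.21  0.15] w 14.8 q7 -44.9 tilt [-0.001  0.    -1.   ]
```

```bash
python3 -m creep '[[0,[0,0,0],[0,0,1]],[0,[0,0,0],[0,0,1.5]]]' >/dev/null; python3 -c "
from workcell import *;from h import *
where(state())"; python3 -m creep '[[0,[0,0,0],[0,0,1]],[0,[0,0,0],[0,0,1.5]]]' >/dev/null; python3 -c "
from workcell import *;from h import *
where(state())"
```

```text
t 24.4 pos [ 512.6 -146.1   96. ] yaw 19.8 F [-0.6  0.4  0.2] M [ 0.03 -0.17  0.17] w 15.4 q7 -46.3 tilt [-0.001  0.    -1.   ]
t 24.65 pos [ 512.6 -146.1   96. ] yaw 18.2 F [ 0.3  0.5 -0.5] M [ 0.04 -0.2   0.13] w 14.7 q7 -47.8 tilt [-0.001 -0.    -1.   ]
```

```bash
python3 -m creep '[[0,[0,0,0],[0,0,1]],[0,[0,0,0],[0,0,1.5]]]' >/dev/null; python3 -c "
from workcell import *;from h import *
where(state())"; python3 -m creep '[[0,[0,0,0],[0,0,1]],[0,[0,0,0],[0,0,1.5]]]' >/dev/null; python3 - <<'E'
from workcell import *;from h import *
where(state())
a=get_image("wrist");cv2.imwrite('pics/w5.png',a['image'])
for A,c,r in blobs(a['image'],(0,150,50),(8,255,255),1500): print(r)
E
```

```text
t 24.9 pos [ 512.6 -146.1   96. ] yaw 16.7 F [ 1.  -0.2 -0.2] M [-0.04 -0.17  0.37] w 14.7 q7 -49.2 tilt [-0.001 -0.    -1.   ]
t 25.15 pos [ 512.6 -146.1   95.9] yaw 15.2 F [ 0.4 -0.6  0. ] M [-0.03 -0.21  0.54] w 14.9 q7 -50.7 tilt [-0.001 -0.    -1.   ]
((321.5, 286.0), (240.0, 49.0), 90.0)
```

View pics/w5.png

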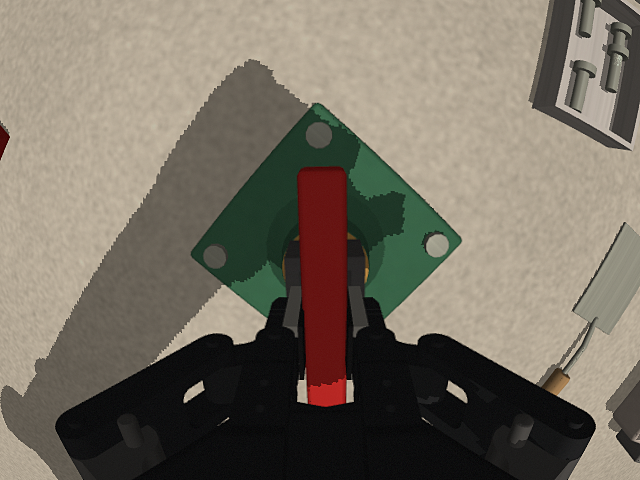

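The view shows the bar upright in the picture at (322,286) over the press. The moment rose from 0.15 to 0.54 N m, so the collar has landed. I'll ease off within the play, release and rise.

```bash
python3 -m creep '[[0,[0,0,0],[0,0,-2]],[0,[0,0,0],[0,0,-3.5]],[0,[0,0,0],[0,0,-3.5]]]' >/dev/null; python3 -c "
from workcell import *;from h import *
where(state())"; python3 -m creep '[[60,[0,0,0],[0,0,0]],[60,[0,0,0],[0,0,0]],[60,[0,0,0],[0,0,0]],[60,[0,0,-2],[0,0,0]],[60,[0,0,-5],[0,0,0]]]' >/dev/null;  python3 -m creep '[[60,[0,0,-5],[0,0,0]],[60,[0,0,-10],[0,0,0]],[60,[0,0,-12],[0,0,0]],[60,[0,0,-12],[0,0,0]]]' >/dev/null; python3 - <<'E'
from workcell import *;from h import *
s=state();where(s)
a=get_image("scene")['image'];t=get_image("wrist")['image']
cv2.imwrite('pics/e.png',np.hstack([cv2.resize(a[90:250,180:400],(440,320)),cv2.resize(t,(355,320))[:,:,:]]))
E
```

```text
t 25.57 pos [ 512.6 -146.1   96. ] yaw 18.7 F [ 0.8  0.2 -0. ] M [ 0.03 -0.18  0.05] w 14.9 q7 -47.4 tilt [-0.001 -0.    -1.   ]
t 26.7 pos [ 513.  -146.3  267.2] yaw 18.7 F [ 0.4  0.5 -0.1] M [0.05 0.04 0.06] w 51.3 q7 -55.4 tilt [ 0.  0. -1.]
```

View pics/e.png

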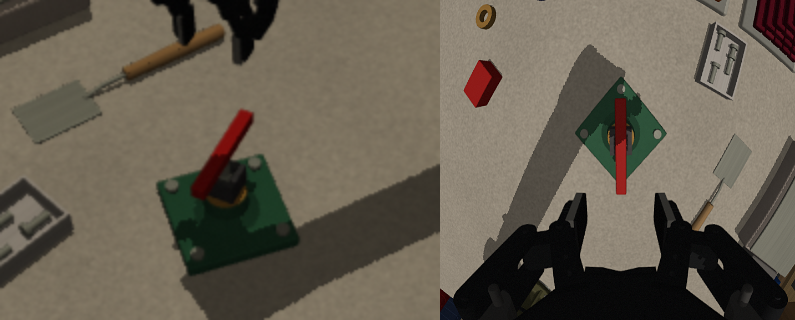

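The left half shows the wrench seated upright on the tap with its block down at the boss. The right half shows the open gripper clear above it and the other items undisturbed.

```bash
python3 -c "
from workcell import *
print(hand_in())"
```

```text
the job is handed in; nothing more can be done
None
```

The tap is run down to its stop, the wrench is left sitting on it, and the job is handed in at about 26.7 s.

**What I did:** I gripped the red-handled wrench, fitted it over the tap's square end and turned the tap clockwise: on to half, back to a quarter, on to three quarters, back to a half, then home. I had to let go and take a new grip once, at about half a turn on the second forward stroke, because of the last joint's range.

**Last checks:**
- **Stop:** the turning moment held at about 0.15 N m, then rose to 0.37 and 0.54 N m as the collar landed. I backed off about 3.5 degrees within the play before letting go.
- **Side force:** the readings I took while turning stayed under about 3 N sideways.
- **Final view:** the last picture shows the wrench upright on the tap, the gripper clear above it, and nothing else in view moved.

**What disagreed:** counting back from where the stop was felt, the turning points fell about 5 degrees off the exact figures. They come out at about 3.06, 1.46, 4.63 and 3.04 rad, against 3.14, 1.57, 4.71 and 3.14. The two backward points also depend on an assumed 10 degrees of play. I did not repeat the strokes.

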